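# Set the coarse ring of a lamp controller

### The arm

A 7-joint arm with a two-finger parallel gripper is mounted at the origin on the work surface. World frame = base frame: x ahead of the robot, y to its left, z up, the work surface at z = 0. Lengths are in m, angles in rad, forces in N, time in s.
With the tool pointing down it reaches from about 0.4 to 0.9 m from the base axis. Payload 5.5 kg.
Tool frame: the origin (TCP) lies at the very end of the fingers, on their centre line; the grasp point (between the pads) lies 19 mm behind it; y points along the fingers, x is the direction in which the jaws open and shut, and the axes are right-handed (so a half turn about y gives the same grasp; the last joint's range is limited). The gripper opens to 92 mm and grips with 3 to 60 N. Pads are 19 mm wide; open, the fingers measure 130 mm over their backs; the gripper's body (75 mm by 190 mm) begins 47 mm behind the grasp point.
Start: joints at [1.519, 0.501, -0.427, 1.55, 0.221, 1.138, -0.21], TCP at [0.201, -0.618, 0.227] pointing down, gripper open.
Joint ranges: [-2.88, 2.88], [-0.31, 2.03], [-1.54, 1.56], [0.2, 2.42], [-1.41, 4.55], [0.19, 2.02], [-2.57, 2.57]. Speed limits (rad/s): [2.57, 2.57, 3.14, 3.14, 3.14, 3.14, 3.14].

### API

Orientations are given as [roll, pitch, yaw] about the fixed x, y, z axes, in that order (R = Rz(yaw) Ry(pitch) Rx(roll)).
In Python, from workcell import env gives the robot as it stands.
- The arm moves only by the tool move_arm, never from a script. Its argument "commands" is a list that holds one entry, the list of rows, each a list of 7 numbers: the closure, from -1 (fully open) to 1 (shut), then the shift along the tool's x, y, z in m, then the turn, a rotation vector about the tool's x, y, z in rad. A call has exactly 5 rows; each row shifts and turns the commanded pose from where the row before left it, along the tool's axes as they then stand; what a row does not reach is not made up. A row lasts 1/8 s, in which the tool goes at most 62.5 mm and 10.7 degrees, less where a joint would pass 70% of its speed; a pose out of reach is approached as far as the arm can. A call with a gripper value outside its range is refused whole. The fingers move at their own pace and stop on an object; the grip force is fixed at half the most. Time passes only in rows, so rows that do not move let the fingers close, or fill a call up. It gives the time, the measured TCP pose, the force and the opening at its end, in the units of the state.
- env.state(): the state, without advancing time (a new reading comes with each control period).
- env.capture(name): name is "side" or "top"; returns the picture (400x640x3 uint8, red, green, blue); there is no depth.
- env.get_calibration(name): a dict with "vertical_fov" (degrees; the focal length in pixels is half the picture's height over the tangent of half this angle, whatever the lens; pixels are square), "cx", "cy" (the principal point, pixels), "R" (3x3) and "t" (3): a world point X has camera coordinates R X + t. Camera axes: x right, y down, z forward; pixel columns grow to the right and rows downward; lengths in m; the calibration is good to about 2 mm. A picture is of the moment at which its call begins. get_calibration takes no time and is no camera call.
- env.job_done(): hands the job in, once; it reports no verdict.
The state is a dict: "clock": time; "joint_pos": joint angles; "qd": joint speeds; "joint_efforts": joint torques, N m; "tool_pos": TCP position; "eef_rot": TCP orientation; "wrist_force": force on the tool from outside, world axes, zero at the start; "wrist_torque": the same for the moment, N m; "opening": opening from 0.0 (shut) to 1.0 (fully open).
Only numpy, scipy, OpenCV 4.12 (cv2) and the standard library are available. Lean on these libraries where they do the work, as an engineer would, in place of code of your own. Each camera call takes 0.05 s, during which the arm holds its last target.

### The job

The microscope lamp controller on the bench has two knobs on one axis: a wide ring below and a small knob on top of it. Turn only the wide lower ring until its white line points straight at the long index line on the case, then let go. Leave the small upper knob, and the knob of the stirrer standing nearby, as they are set.

Things in the scene. Friction and masses are not known exactly. Their poses are not given: they have to be found in the camera images.
- coarse_ring (a joint): angle (rad) of the controller's wide black ring about its upright axis: 0 when the white line on its top and side points straight at the long index line (27 x 5 mm, black) on the case's top; grows counterclockwise seen from above. Starts between 0.6 and 1.2, among short scale marks. No stop at the index (range -1.2 to 2.2); light friction, 0.05 N m; stays where it is left
- dial_centre (a point): on the axis of both knobs, level with the ring's top, 28 mm above the flat top of the fixed white case (150 x 150 mm, 62 mm tall). The ring is a plain cylinder 54 mm in diameter, 26 mm high, and can be gripped across at any yaw, the small knob between the fingers; nothing else rises from the case near it. x along the ring's white line, z up
- fine_pointer (a point): outer end of the black line on the top of the small grey upper knob, 11.5 mm from the axis. This knob is 23 mm in diameter and 16 mm high, stands centred on the ring (its top 16 mm above the ring's top), and turns separately from the ring, very easily
- stirrer_pointer (a point): outer end of the white line on the top of the single black knob (28 mm in diameter, 16 mm high, its mark 14 mm from its axis) of the grey magnetic stirrer with a round white plate (170 x 130 mm, 74 mm tall), fixed to the bench near the controller. Not to be turned
Not all that is in view belongs to the job. What is shaped like the part that bears coarse_ring but orange is not meant.

How it is judged:
By the outcome, as a careful person would: the job done as asked, in the order asked, and still so for the second after the job is handed in, with the robot touching nothing.
It also fails if it takes over 35 s, if anything falls off the work surface, if the arm or the gripper's body presses on something with over 40 N, if the wrist force passes 120 N, or if a joint passes its speed limit or range.

## Working session

There is one attempt and no reset: what is moved stays moved. The work goes in short steps, Python scripts to look and compute and a tool call to move; the robot and the scene stay as the last step left them, time stands still between calls to the robot, and variables do not carry over. Pictures are saved under pics/ and viewed, and the job is handed in when it is done.

Besides the shell and the picture viewer there is one more tool, called after "Emit:" as name(argument=value, ...) on one line, values as JSON. move_arm: Moves the arm, as the interface text tells. Its arguments: {"type":"object","properties":{"commands":{"type":"array"}},"required":["commands"]}

```bash
mkdir -p pics; ls; python3 - <<'E'
from workcell import env
import cv2
print(env.state())
for n in("side","top"):
    im=env.capture(n); cv2.imwrite(f"pics/{n}0.png",im[:,:,::-1]); print(n,env.get_calibration(n))
E
```

```text
pics
{'clock': 0.0, 'joint_pos': array([ 1.51920833,  0.50188179, -0.42676837,  1.55142366,  0.22079599,
        1.13830393, -0.21031129]), 'qd': array([ 9.00561913e-05,  1.87208777e-04,  5.25163254e-04,  9.90900213e-05,
       -1.39602111e-03,  2.11023655e-03,  9.84684147e-04]), 'joint_efforts': array([ 8.47147494e-04, -5.66590726e+01, -5.81618518e+00, -2.79110473e+01,
       -6.86870562e-02,  3.06901184e-02,  1.73272956e-04]), 'tool_pos': array([ 0.20098085, -0.61741821,  0.22566602]), 'eef_rot': array([-1.57072628,  0.00196175, -1.25599164]), 'wrist_force': array([0.21855468, 0.07817157, 0.43723286]), 'wrist_torque': array([-0.01000414,  0.08438988, -0.00377784]), 'opening': 1.0001758108876606}
side {'vertical_fov': 42.38731452276832, 'cx': 313.53887902875846, 'cy': 199.06569330979823, 'R': array([[-0.69944405, -0.71466387,  0.00579411],
       [-0.5372357 ,  0.52041325, -0.66373779],
       [ 0.47133408, -0.46736025, -0.7479429 ]]), 't': array([0.28203958, 0.40825197, 1.3122814 ])}
top {'vertical_fov': 53.528250131770065, 'cx': 324.6870098055232, 'cy': 198.72936132887952, 'R': array([[-0.01531251, -0.99965507, -0.02133685],
       [-0.99522221,  0.01729561, -0.09609168],
       [ 0.09642757,  0.0197635 , -0.99514377]]), 't': array([-0.09079527,  0.51885174,  1.07917198])}
```

View pics/side0.png

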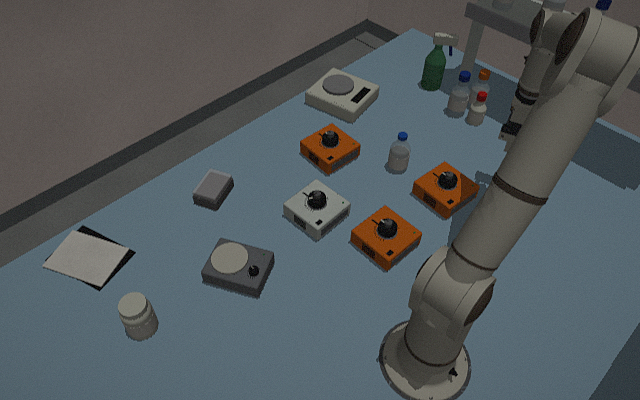

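View pics/top0.png

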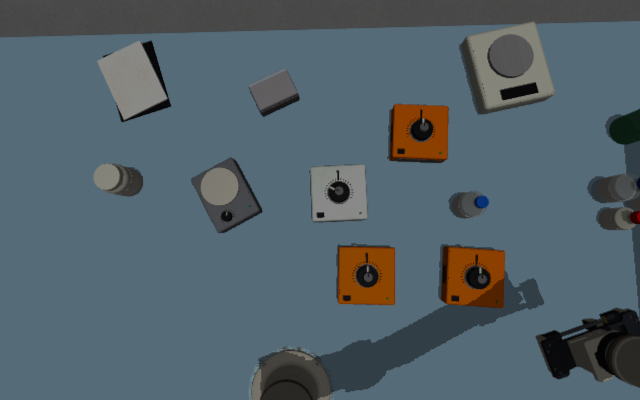

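The white controller is at about (339,192) in the top view and (317,205) in the side view. The stirrer is at (226,195) top. I'll zoom in on the controller.

```bash
python3 - <<'E'
import cv2
t=cv2.imread("pics/top0.png")[155:230,300:380]; s=cv2.imread("pics/side0.png")[175:240,275:355]
cv2.imwrite("pics/topz.png",cv2.resize(t,None,fx=7,fy=7,interpolation=cv2.INTER_CUBIC))
cv2.imwrite("pics/sidez.png",cv2.resize(s,None,fx=7,fy=7,interpolation=cv2.INTER_CUBIC))
E
```

```text
(no output)
```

View pics/topz.png

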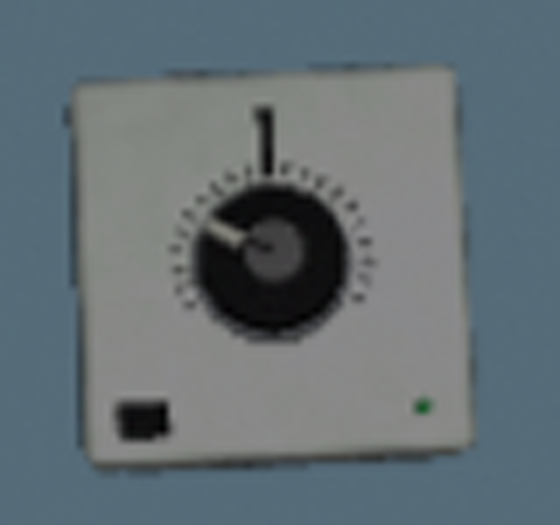

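View pics/sidez.png

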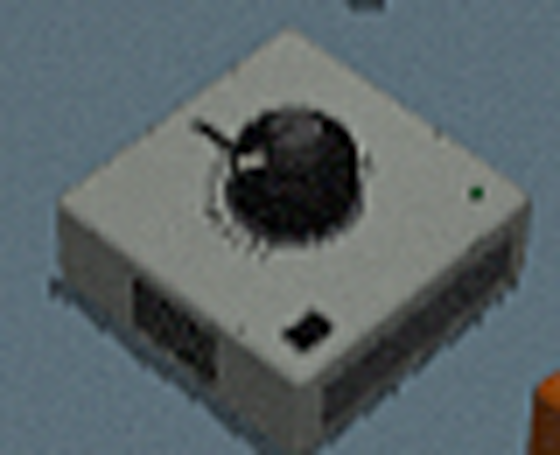

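```bash
cat > h.py <<'E'
import numpy as np,cv2
from workcell import env
def ray(n,uv,z):
    c=env.get_calibration(n);f=200/np.tan(np.radians(c["vertical_fov"]/2));R,t=np.array(c["R"]),np.array(c["t"])
    uv=np.atleast_2d(uv).astype(float)
    d=np.c_[(uv[:,0]-c["cx"])/f,(uv[:,1]-c["cy"])/f,np.ones(len(uv))]@R
    o=-R.T@t
    return (o+d*((z-o[2])/d[:,2])[:,None])[:,:2]
def rect(n,im,c,z,half=0.08,s=0.00025):
    # metric top-down resample of plane z about c ; world x up, y left
    N=int(2*half/s)
    cal=env.get_calibration(n);f=200/np.tan(np.radians(cal["vertical_fov"]/2))
    j,i=np.meshgrid(np.arange(N),np.arange(N))
    X=np.stack([c[0]+half-i*s,c[1]+half-j*s,0*i+z],-1)@np.array(cal["R"]).T+np.array(cal["t"])
    return cv2.remap(im,(X[...,0]/X[...,2]*f+cal["cx"]).astype(np.float32),(X[...,1]/X[...,2]*f+cal["cy"]).astype(np.float32),cv2.INTER_CUBIC)
E
python3 - <<'E'
from h import *
im=cv2.imread("pics/top0.png"); g=im.max(2)
# case quad at z=.062
hsv=cv2.cvtColor(im,cv2.COLOR_BGR2HSV)
m=((hsv[...,1]<45)&(hsv[...,2]>90)).astype(np.uint8); sub=np.zeros_like(m); sub[160:228,305:372]=m[160:228,305:372]
cn=max(cv2.findContours(sub,0,2)[0],key=cv2.contourArea); P=ray("top",cn[:,0],.062)
r=cv2.minAreaRect(P.astype(np.float32)); print("case",r)
c0=ray("top",[[339,191.5]],.090)[0]; print("c0",c0)
A=rect("top",im,c0,.062,.08,.0004); B=rect("top",im,c0,.090,.04,.0002); C=rect("top",im,c0,.106,.03,.0001)
cv2.imwrite("pics/A.png",A);cv2.imwrite("pics/B.png",B);cv2.imwrite("pics/C.png",cv2.resize(C,(400,400)))
cv2.imwrite("pics/AB.png",np.hstack([A,B]))
# stirrer quad
print("stirrer knob",ray("top",[[227,216]],.09), ray("side",[[254,271]],.09), "ring side",ray("side",[[317.3,197]],.09))
s=env.state();print(s["clock"])
E
```

```text
case ((0.5315587520599365, -0.13727259635925293), (0.14932574331760406, 0.14888186752796173), 1.6888694763183594)
c0 [ 0.52926149 -0.1383298 ]
stirrer knob [[0.46993676 0.15584681]] [[0.45655261 0.17144423]] ring side [[ 0.52767027 -0.13694984]]
0.1
```

View pics/AB.png

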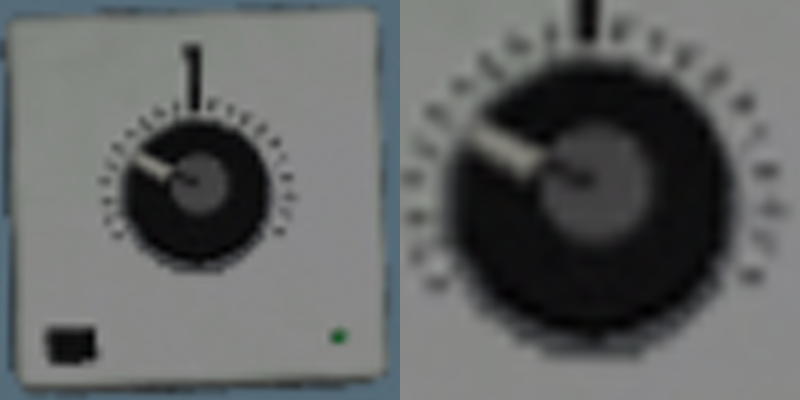

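```bash
cat >> h.py <<'E'
def measure(im,c0=(0.5293,-0.1370),tag="m"):
    s=.0002
    A=rect("top",im,c0,.062,.08,s).astype(float).mean(2); B=rect("top",im,c0,.090,.04,s).astype(float).mean(2)
    # index line points: dark weights within r 32..60 mm, upward
    i,j=np.mgrid[:A.shape[0],:A.shape[1]]; x=.08-i*s;y=.08-j*s
    bg=np.median(A[(np.hypot(x,y)<.06)&(np.hypot(x,y)>.05)])
    pts=[]
    for xx in np.arange(.036,.054,.001):
        k=(abs(x-xx)<s*.6)&(abs(y)<.007); w=np.clip(bg-A[k]-15,0,None); pts.append((xx,(w*y[k]).sum()/w.sum()))
    pts=np.array(pts)
    p=np.polyfit(pts[:,0],pts[:,1],1); print("index fit slope deg",np.degrees(p[0]),"y at axis",p[1], "mean dir from c0",np.degrees(np.arctan2(pts[:,1].mean(),pts[:,0].mean())))
    # ring edge on top plane
    i,j=np.mgrid[:B.shape[0],:B.shape[1]]; x=.04-i*s;y=.04-j*s
    r=np.arange(.018,.034,.0002);E=[]
    for a in np.radians(np.arange(-180,180,4)):
        q=cv2.remap(B.astype(np.float32),((.04-r*np.sin(a))/s).astype(np.float32)[None],((.04-r*np.cos(a))/s).astype(np.float32)[None],1)[0]
        k=np.where(q>65)[0]
        k=k[r[k]>.022]
        if len(k): E.append((np.degrees(a),r[k[0]]))
    E=np.array(E)
    # circle r fixed .027+b fit: r = b + cx cos + cy sin
    k=(abs(E[:,0])<115)&(E[:,1]<.031)&(E[:,1]>.0235)
    a=np.radians(E[k,0]);M=np.c_[np.ones(k.sum()),np.cos(a),np.sin(a)]
    for _ in range(3):
        sol=np.linalg.lstsq(M,E[k,1],rcond=None)[0]
        res=E[k,1]-M@sol
    print("ring r,dx,dy",sol,"res",res.std())
    # white line
    R=np.hypot(x,y); k=(R>.0135)&(R<.025)&(B>75)
    n,l,st,ce=cv2.connectedComponentsWithStats(k.astype(np.uint8))
    for q in range(1,n):
        if st[q,4]>60:
            w=(B-60)[l==q];X=np.c_[x[l==q],y[l==q]];m=(w[:,None]*X).sum(0)/w.sum()
            ev=np.linalg.eigh(np.cov(X.T,aweights=w)); d=ev[1][:,1];d*=np.sign(d@m)
            print("white",m,"dir",np.degrees(np.arctan2(m[1],m[0])),"axis dir",np.degrees(np.arctan2(d[1],d[0])),st[q,4])
E
python3 - <<'E'
from h import *
measure(cv2.imread("pics/top0.png"))
c=env.get_calibration("top");print(-np.array(c["R"]).T@c["t"])
from scipy.spatial.transform import Rotation as Ro
e=env.state()["eef_rot"];print(Ro.from_euler("xyz",e).as_matrix().round(3))
E
```

```text
index fit slope deg 3.3849173027712824 y at axis -0.0019626764502077 mean dir from c0 0.8578177613488023
ring r,dx,dy [ 0.02874694 -0.00071708  0.00047737] res 0.0003699570403097575
white [0.00989919 0.01677853] dir 59.45974573725885 axis dir 63.74460634306874 1500
[ 0.41092054 -0.12106603  1.12185132]
[[ 0.31  -0.     0.951]
 [-0.951  0.002  0.31 ]
 [-0.002 -1.     0.   ]]
```

Findings so far:

- The ring axis is at about (0.529, -0.137).
- The ring's white line is at about 57–63° in world and the index at about 1.5°, so the ring needs roughly a 1 rad clockwise turn. That is a positive turn about the tool's y.

Next I travel towards it at constant height.

Emit:
move_arm(commands=[[[-1, -0.03, 0, 0.039, 0, 0, 0], [-1, -0.03, 0, 0.039, 0, 0, 0], [-1, -0.03, 0, 0.039, 0, 0, 0], [-1, -0.03, 0, 0.039, 0, 0, 0], [-1, -0.03, 0, 0.039, 0, 0, 0]]])

```text
clock: 0.72
tool_pos: [0.3408, -0.4134, 0.2265]
eef_rot: [-1.571, 0.0, -1.256]
wrist_force: [0.5, 0.0, 0.4]
opening: 0.999
```

Emit:
move_arm(commands=[[[-1, -0.03, 0, 0.039, 0, 0, 0], [-1, -0.03, 0, 0.039, 0, 0, 0], [-1, -0.03, 0, 0.039, 0, 0, 0], [-1, -0.03, 0, 0.039, 0, 0, 0], [-1, -0.03, 0, 0.039, 0, 0, 0]]])

```text
clock: 1.35
tool_pos: [0.4797, -0.2107, 0.2266]
eef_rot: [-1.571, 0.0, -1.256]
wrist_force: [0.9, 0.5, -0.3]
opening: 1.003
```

```bash
cat >> h.py <<'E'
from scipy.spatial.transform import Rotation as Ro
def todo(tx,ty):
    s=env.state();R=Ro.from_euler("xyz",s["eef_rot"]).as_matrix();d=np.array([tx,ty,s["tool_pos"][2]])-s["tool_pos"]
    print("t",s["clock"],"tcp",s["tool_pos"].round(4),"toolx yaw deg",np.degrees(np.arctan2(R[1,0],R[0,0])).round(2),"y axis",R[:,1].round(3),"delta tool",(R.T@d).round(4),"F",s["wrist_force"].round(2),"op",round(s["opening"],3)); print("j",s["joint_pos"].round(2))
E
python3 -c "
from h import *
todo(.529,-.137)"
```

```text
t 1.35 tcp [ 0.4797 -0.2107  0.2266] toolx yaw deg -71.98 y axis [-0. -0. -1.] delta tool [-0.0548 -0.      0.0697] F [ 0.87  0.49 -0.34] op 1.003
j [ 0.91  0.31 -0.65  1.86  0.21  1.05 -1.08]
```

Emit:
move_arm(commands=[[[-1, -0.0275, 0, 0.035, 0, 0, 0], [-1, -0.0275, 0, 0.035, 0, 0, 0], [-1, 0, 0, 0, 0, -0.15, 0], [-1, 0, 0, 0, 0, -0.15, 0], [-1, 0, 0, 0, 0, 0, 0]]])

```text
clock: 1.98
tool_pos: [0.5284, -0.1379, 0.2263]
eef_rot: [-1.571, 0.001, -0.957]
wrist_force: [0.1, -0.5, 0.4]
opening: 1.002
```

```bash
python3 - <<'E'
from h import *
todo(.529,-.137)
im=env.capture("side");cv2.imwrite("pics/side1.png",im[:,:,::-1])
im=env.capture("top");cv2.imwrite("pics/top1.png",im[:,:,::-1])
E
```

```text
t 1.975 tcp [ 0.5284 -0.1379  0.2263] toolx yaw deg -54.84 y axis [-0.001  0.001 -1.   ] delta tool [-0.0004  0.      0.001 ] F [ 0.08 -0.5   0.44] op 1.002
j [ 0.8   0.37 -0.74  1.81  0.28  1.07 -0.99]
```

View pics/side1.png

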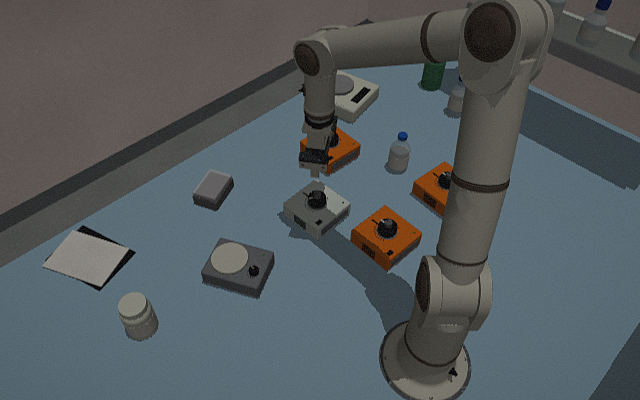

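The gripper is above the white controller: the tip is at about (317,170) and the ring at (317,197). j7 has room for the clockwise turn. I'll pre-rotate counterclockwise and go part way down.

Emit:
move_arm(commands=[[[-1, 0, 0.02, 0.001, 0, -0.14, 0], [-1, 0, 0.02, 0, 0, -0.14, 0], [-1, 0, 0.02, 0, 0, -0.12, 0], [-1, 0, 0.02, 0, 0, 0, 0], [-1, 0, 0, 0, 0, 0, 0]]])

```text
clock: 2.7
tool_pos: [0.5282, -0.1375, 0.1451]
eef_rot: [-1.572, 0.003, -0.56]
wrist_force: [0.0, 0.5, -0.8]
opening: 1.002
```

```bash
python3 - <<'E'
from h import *
todo(.529,-.137)
im=env.capture("side");cv2.imwrite("pics/side2.png",cv2.resize(im[120:260,240:400,::-1],None,fx=4,fy=4,interpolation=cv2.INTER_CUBIC))
E
```

```text
t 2.7 tcp [ 0.5282 -0.1375  0.1451] toolx yaw deg -32.06 y axis [-0.003  0.001 -1.   ] delta tool [ 0.0004 -0.      0.0008] F [ 0.04  0.48 -0.79] op 1.002
j [ 0.81  0.5  -0.77  1.88  0.42  0.94 -0.71]
```

View pics/side2.png

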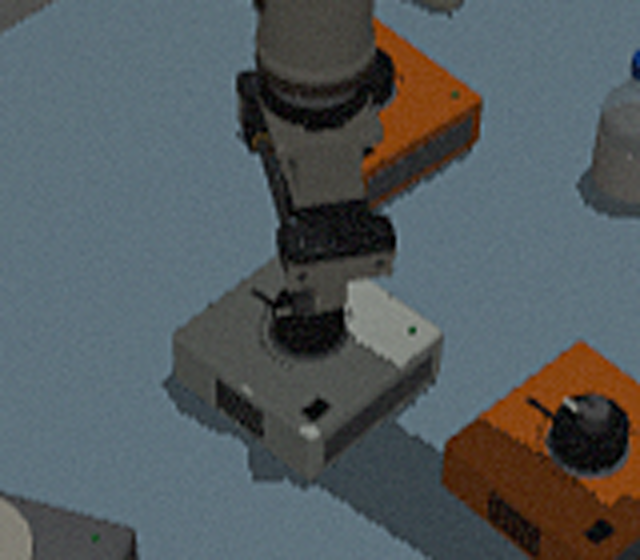

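One finger is visible in front of the ring, and the other is hidden behind it. There is about 19 mm of clearance per side, so I descend to about 0.068.

Emit:
move_arm(commands=[[[-1, 0, 0.025, 0.0008, 0, 0, 0], [-1, 0, 0.025, 0, 0, 0, 0], [-1, 0, 0.018, 0, 0, 0, 0], [-1, 0, 0.008, 0, 0, 0, 0], [-1, 0, 0, 0, 0, 0, 0]]])

```text
clock: 3.38
tool_pos: [0.5301, -0.1367, 0.0708]
eef_rot: [-1.571, 0.0, -0.556]
wrist_force: [-0.2, 0.7, 0.1]
opening: 1.001
```

```bash
python3 - <<'E'
from h import *
todo(.529,-.137)
im=env.capture("side");cv2.imwrite("pics/side3.png",cv2.resize(im[120:260,240:400,::-1],None,fx=4,fy=4,interpolation=cv2.INTER_CUBIC))
E
```

```text
t 3.375 tcp [ 0.5301 -0.1367  0.0708] toolx yaw deg -31.87 y axis [-0.  0. -1.] delta tool [-0.0008  0.     -0.0008] F [-0.22  0.66  0.08] op 1.001
j [ 0.74  0.6  -0.69  1.92  0.52  0.81 -0.79]
```

View pics/side3.png

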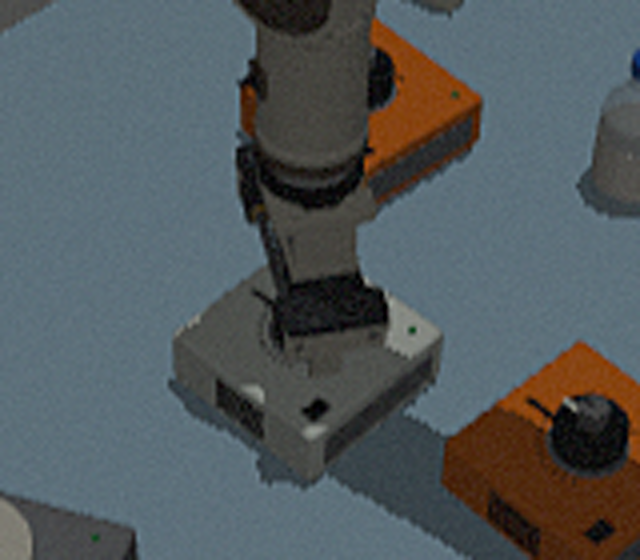

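No contact, with forces below 1 N. I'll close on the ring.

Emit:
move_arm(commands=[[[-1, -0.0008, 0.002, -0.0008, 0, 0, 0], [1, 0, 0, 0, 0, 0, 0], [1, 0, 0, 0, 0, 0, 0], [1, 0, 0, 0, 0, 0, 0], [1, 0, 0, 0, 0, 0, 0]]])

```text
clock: 4.05
tool_pos: [0.5305, -0.138, 0.0691]
eef_rot: [-1.57, -0.003, -0.556]
wrist_force: [9.8, -6.3, -7.2]
opening: 0.615
```

```bash
python3 - <<'E'
from h import *
todo(.529,-.137)
E
```

```text
t 4.05 tcp [ 0.5305 -0.138   0.0691] toolx yaw deg -31.86 y axis [ 0.003 -0.001 -1.   ] delta tool [-0.0018 -0.      0.0001] F [ 9.81 -6.3  -7.16] op 0.615
j [ 0.74  0.6  -0.69  1.92  0.53  0.8  -0.79]
```

Emit:
move_arm(commands=[[[1, 0.001, 0, 0, 0, 0, 0], [1, 0.001, 0, 0, 0, 0, 0], [1, 0, 0, 0, 0, 0, 0], [1, 0, 0, 0, 0, 0, 0], [1, 0, 0, 0, 0, 0, 0]]])

```text
clock: 4.68
tool_pos: [0.5317, -0.1388, 0.0691]
eef_rot: [-1.57, -0.002, -0.556]
wrist_force: [5.0, -2.8, -1.5]
opening: 0.58
```

```bash
python3 - <<'E'
from h import *
todo(.529,-.137)
E
```

```text
t 4.675 tcp [ 0.5317 -0.1388  0.0691] toolx yaw deg -31.88 y axis [ 0.002 -0.001 -1.   ] delta tool [-0.0032 -0.      0.0001] F [ 4.96 -2.81 -1.48] op 0.58
j [ 0.74  0.6  -0.69  1.92  0.53  0.81 -0.79]
```

The ring is gripped, with the opening at 53 mm. I'll turn it clockwise by 1.0 rad.

Emit:
move_arm(commands=[[[1, 0.0005, 0, 0.0005, 0, 0.08, 0], [1, 0, 0, 0, 0, 0.1, 0], [1, 0, 0, 0, 0, 0.1, 0], [1, 0, 0, 0, 0, 0.1, 0], [1, 0, 0, 0, 0, 0.12, 0]]])

```text
clock: 5.3
tool_pos: [0.5315, -0.1386, 0.0691]
eef_rot: [-1.571, -0.001, -1.06]
wrist_force: [2.1, -2.9, 1.1]
opening: 0.58
```

```bash
python3 - <<'E'
from h import *
todo(.531,-.1375)
E
```

```text
t 5.3 tcp [ 0.5315 -0.1386  0.0691] toolx yaw deg -60.73 y axis [ 0.001 -0.001 -1.   ] delta tool [-0.0012 -0.      0.0001] F [ 2.09 -2.9   1.09] op 0.58
j [ 0.66  0.57 -0.57  1.92  0.43  0.78 -1.22]
```

Emit:
move_arm(commands=[[[1, 0, 0, 0, 0, 0.12, 0], [1, 0, 0, 0, 0, 0.12, 0], [1, 0, 0, 0, 0, 0.12, 0], [1, 0, 0, 0, 0, 0.12, 0], [1, 0, 0, 0, 0, 0, 0]]])

```text
clock: 5.92
tool_pos: [0.5315, -0.1383, 0.0691]
eef_rot: [-1.57, -0.001, -1.535]
wrist_force: [1.5, -2.1, 1.7]
opening: 0.582
```

```bash
python3 - <<'E'
from h import *
todo(.5315,-.1386)
for n in("side","top"):
    im=env.capture(n)
    c=im[150:250,260:380] if n=="side" else im[140:240,280:400]
    cv2.imwrite(f"pics/{n}4.png",cv2.resize(c[:,:,::-1],None,fx=5,fy=5,interpolation=cv2.INTER_CUBIC))
E
```

```text
t 5.925 tcp [ 0.5315 -0.1383  0.0691] toolx yaw deg -87.96 y axis [ 0.001 -0.001 -1.   ] delta tool [0.0003 0.     0.    ] F [ 1.54 -2.08  1.7 ] op 0.582
j [ 0.57  0.54 -0.46  1.92  0.34  0.75 -1.62]
```

View pics/side4.png

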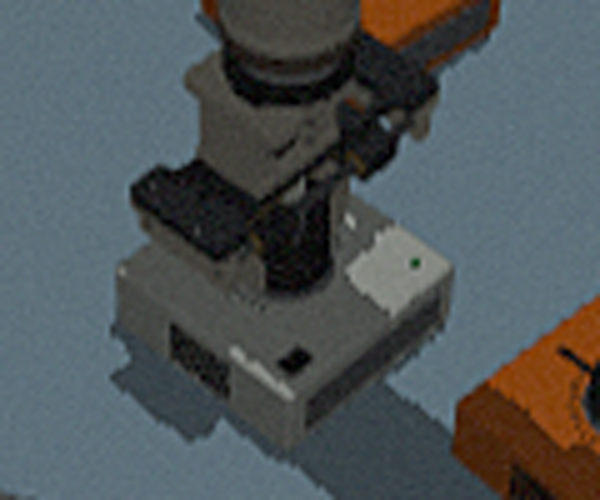

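View pics/top4.png

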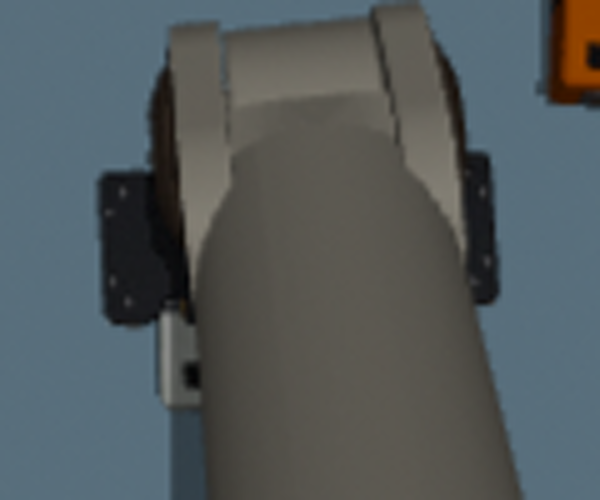

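The turn so far is 56.1°. I'll release, rise and move aside to look.

Emit:
move_arm(commands=[[[-1, 0, 0, 0, 0, 0, 0], [-1, 0, 0, 0, 0, 0, 0], [-1, 0, 0, 0, 0, 0, 0], [-1, 0, -0.02, 0, 0, 0, 0], [-1, 0, -0.04, 0, 0, 0, 0]]])

```text
clock: 6.65
tool_pos: [0.53, -0.1374, 0.1289]
eef_rot: [-1.574, 0.002, -1.535]
wrist_force: [0.4, -0.9, 0.5]
opening: 0.995
```

Emit:
move_arm(commands=[[[-1, 0, -0.05, 0, 0, 0, 0], [-1, 0.05, -0.01, 0, 0, 0, 0], [-1, 0.06, 0, 0, 0, 0, 0], [-1, 0.06, 0, 0, 0, 0, 0], [-1, 0.06, 0, 0, 0, 0, 0]]])

```text
clock: 7.28
tool_pos: [0.5396, -0.3696, 0.1907]
eef_rot: [-1.569, -0.001, -1.535]
wrist_force: [1.1, 0.3, -0.5]
opening: 1.0
```

```bash
python3 - <<'E'
from h import *
todo(.5315,-.1386)
for n in("side","top"):
    im=env.capture(n)[:,:,::-1].copy(); cv2.imwrite(f"pics/{n}5.png",im)
    c=im[175:240,275:355] if n=="side" else im[155:230,300:380]
    cv2.imwrite(f"pics/{n}5z.png",cv2.resize(c,None,fx=7,fy=7,interpolation=cv2.INTER_CUBIC))
measure(cv2.imread("pics/top5.png"))
E
```

```text
t 7.275 tcp [ 0.5396 -0.3696  0.1907] toolx yaw deg -87.97 y axis [ 0.002 -0.001 -1.   ] delta tool [-2.311e-01 -2.000e-04  1.000e-04] F [ 1.08  0.27 -0.47] op 1.0
j [ 0.87  0.54 -0.44  1.57  0.26  1.08 -1.17]
index fit slope deg 3.28749699180378 y at axis -0.0018754453766626155 mean dir from c0 0.8727080394302579
ring r,dx,dy [ 0.02852025 -0.00067731  0.00031167] res 0.0002997969046429498
white [0.0194747  0.00228044] dir 6.678774085096451 axis dir 10.404338474111611 1513
```

View pics/top5z.png

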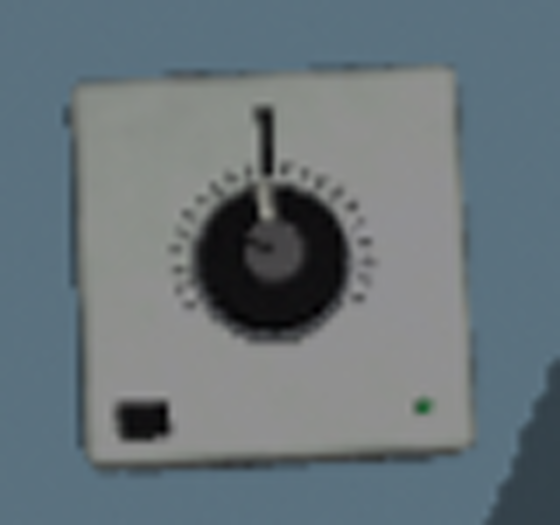

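View pics/side5z.png

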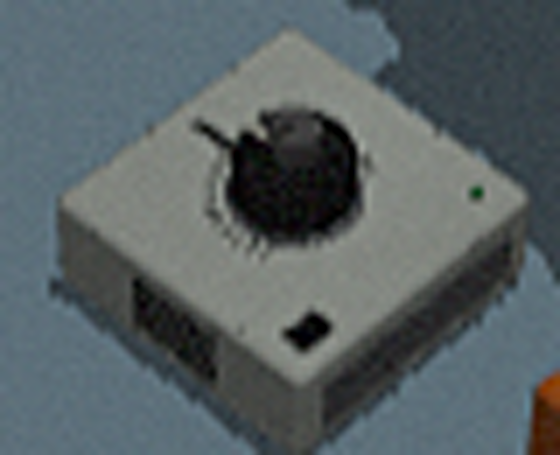

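The fine knob looks unchanged: its line still points left at (258,243) in the zoom. The white line at (262,182)–(270,218) is still about 6–7° counterclockwise of the index, so I go back for a small correction. This time I centre on the axis found by the grip, (0.5315, -0.1385).

Emit:
move_arm(commands=[[[-1, -0.06, 0, 0, 0, 0, 0], [-1, -0.06, 0, 0, 0, 0, 0], [-1, -0.06, 0, 0, 0, 0, 0], [-1, -0.05, 0, 0, 0, 0, 0], [-1, 0, 0, 0, 0, 0, 0]]])

```text
clock: 8.0
tool_pos: [0.5317, -0.1318, 0.1905]
eef_rot: [-1.569, 0.001, -1.527]
wrist_force: [-0.2, -0.2, -0.1]
opening: 1.0
```

```bash
python3 -c "
from h import *
todo(.5315,-.1385)"
```

```text
t 8.0 tcp [ 0.5317 -0.1318  0.1905] toolx yaw deg -87.49 y axis [ 0.002  0.001 -1.   ] delta tool [ 0.0067 -0.     -0.0005] F [-0.2 -0.2 -0.1] op 1.0
j [ 0.63  0.37 -0.53  1.84  0.22  0.98 -1.53]
```

Emit:
move_arm(commands=[[[-1, 0.004, 0.02, 0, 0, 0, 0], [-1, 0, 0.02, 0, 0, 0, 0], [-1, 0, 0.02, 0, 0, 0, 0], [-1, 0, 0, 0, 0, 0, 0], [-1, 0, 0, 0, 0, 0, 0]]])

```text
clock: 8.62
tool_pos: [0.532, -0.1424, 0.1298]
eef_rot: [-1.57, -0.0, -1.536]
wrist_force: [-0.1, 0.2, -0.2]
opening: 0.998
```

```bash
python3 -c "
from h import *
todo(.5315,-.1385)"
```

```text
t 8.625 tcp [ 0.532  -0.1424  0.1298] toolx yaw deg -88.03 y axis [ 0.001 -0.    -1.   ] delta tool [-0.0039 -0.     -0.0004] F [-0.11  0.16 -0.22] op 0.998
j [ 0.61  0.46 -0.5   1.89  0.28  0.87 -1.56]
```

Emit:
move_arm(commands=[[[-1, -0.004, 0.02, -0.0005, 0, 0, 0], [-1, 0, 0.02, 0, 0, 0, 0], [-1, 0, 0.02, 0, 0, 0, 0], [-1, 0, 0, 0, 0, 0, 0], [-1, 0, 0, 0, 0, 0, 0]]])

```text
clock: 9.25
tool_pos: [0.5314, -0.1381, 0.0694]
eef_rot: [-1.57, -0.0, -1.536]
wrist_force: [0.6, -0.5, 0.4]
opening: 1.002
```

```bash
python3 -c "
from h import *
todo(.5315,-.1385)"
```

```text
t 9.25 tcp [ 0.5314 -0.1381  0.0694] toolx yaw deg -88.01 y axis [ 0.001 -0.    -1.   ] delta tool [0.0004 0.     0.0001] F [ 0.59 -0.54  0.43] op 1.002
j [ 0.57  0.54 -0.46  1.92  0.34  0.75 -1.62]
```

Close.

Emit:
move_arm(commands=[[[1, 0, 0, 0, 0, 0, 0], [1, 0, 0, 0, 0, 0, 0], [1, 0, 0, 0, 0, 0, 0], [1, 0, 0, 0, 0, 0, 0], [1, 0, 0, 0, 0, 0, 0]]])

```text
clock: 9.88
tool_pos: [0.5308, -0.1384, 0.0689]
eef_rot: [-1.571, -0.001, -1.536]
wrist_force: [0.3, -1.0, 1.0]
opening: 0.582
```

```bash
python3 -c "
from h import *
todo(.5315,-.1385)"
```

```text
t 9.875 tcp [ 0.5308 -0.1384  0.0689] toolx yaw deg -88.02 y axis [ 0.    -0.001 -1.   ] delta tool [0.0001 0.     0.0007] F [ 0.32 -0.98  1.03] op 0.582
j [ 0.57  0.54 -0.46  1.92  0.34  0.75 -1.62]
```

Gripped and centred, with about 1 N of force. Now I turn 0.11 rad clockwise and release.

Emit:
move_arm(commands=[[[1, 0, 0, 0, 0, 0.04, 0], [1, 0, 0, 0, 0, 0.04, 0], [1, 0, 0, 0, 0, 0.03, 0], [1, 0, 0, 0, 0, 0, 0], [1, 0, 0, 0, 0, 0, 0]]])

```text
clock: 10.5
tool_pos: [0.5308, -0.1382, 0.0688]
eef_rot: [-1.571, -0.0, -1.646]
wrist_force: [-0.3, -2.9, 2.4]
opening: 0.586
```

Emit:
move_arm(commands=[[[-1, 0, 0, 0, 0, 0, 0], [-1, 0, 0, 0, 0, 0, 0], [-1, 0, 0, 0, 0, 0, 0], [-1, 0, -0.02, 0, 0, 0, 0], [-1, 0, -0.04, 0, 0, 0, 0]]])

```text
clock: 11.12
tool_pos: [0.5292, -0.1373, 0.1277]
eef_rot: [-1.575, 0.001, -1.646]
wrist_force: [0.9, 0.5, 0.4]
opening: 0.996
```

Emit:
move_arm(commands=[[[-1, 0, -0.05, 0, 0, 0, 0], [-1, 0.05, -0.01, 0, 0, 0, 0], [-1, 0.06, 0, 0, 0, 0, 0], [-1, 0.06, 0, 0, 0, 0, 0], [-1, 0.06, 0, 0, 0, 0, 0]]])

```text
clock: 11.75
tool_pos: [0.5134, -0.3689, 0.1888]
eef_rot: [-1.57, 0.0, -1.645]
wrist_force: [1.3, -0.4, -0.0]
opening: 0.995
```

```bash
python3 - <<'E'
from h import *
todo(.5315,-.1386)
for n in("side","top"):
    im=env.capture(n)[:,:,::-1].copy(); cv2.imwrite(f"pics/{n}6.png",im)
    c=im[175:240,275:355] if n=="side" else im[155:230,300:380]
    cv2.imwrite(f"pics/{n}6z.png",cv2.resize(c,None,fx=7,fy=7,interpolation=cv2.INTER_CUBIC))
measure(cv2.imread("pics/top6.png"))
E
```

```text
t 11.75 tcp [ 0.5134 -0.3689  0.1888] toolx yaw deg -94.27 y axis [ 0.  0. -1.] delta tool [-0.231   0.      0.0009] F [ 1.29 -0.4  -0.02] op 0.995
j [ 0.88  0.5  -0.41  1.64  0.23  1.05 -1.24]
index fit slope deg 3.443840883538368 y at axis -0.0020149766659366144 mean dir from c0 0.8494042968514257
ring r,dx,dy [ 0.02848818 -0.0006413   0.00030636] res 0.0003393079602730439
white [0.02006428 0.00038692] dir 1.1047617983596045 axis dir 2.9689818786664803 1399
```

View pics/top6z.png

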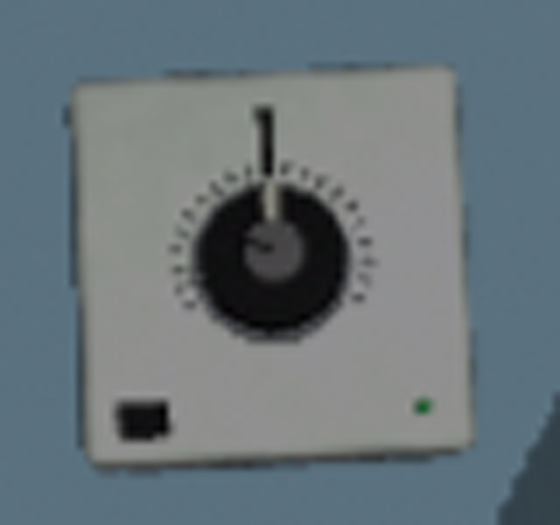

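View pics/side6z.png

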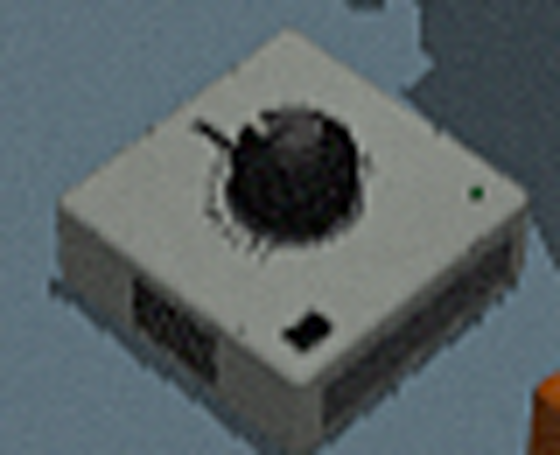

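The two lines now look collinear, and the fine knob is unchanged. As an independent check on the axis, I'll fit a circle to the scale ticks, which are concentric with the ring.

```bash
python3 - <<'E'
from h import *
from scipy.optimize import least_squares
ims=[cv2.imread(f"pics/top{k}.png").astype(np.float32) for k in(5,6)]
im=sum(ims)/2
c0=(.5293,-.137);s=.0002
A=rect("top",im,c0,.062,.06,s).mean(2)
i,j=np.mgrid[:A.shape[0],:A.shape[1]];x=.06-i*s;y=.06-j*s
bg=cv2.GaussianBlur(A,(0,0),25);bg=np.median(A[np.hypot(x,y)>.045])
ang=np.degrees(np.arctan2(y,x))
for lo,hi,th in((.0315,.040,12),(.0315,.040,20)):
    r=np.hypot(x+.0005,y); k=((bg-A)>th)&(r>lo)&(r<hi)
    n,l,st,ce=cv2.connectedComponentsWithStats(k.astype(np.uint8))
    P=[]
    for q in range(1,n):
        if 15<st[q,4]<400:
            m=l==q;w=(bg-A)[m];P.append(((x[m]*w).sum()/w.sum(),(y[m]*w).sum()/w.sum()))
    P=np.array(P);P=P[(abs(np.degrees(np.arctan2(P[:,1],P[:,0])))>6)]
    f=least_squares(lambda p:np.hypot(P[:,0]-p[0],P[:,1]-p[1])-p[2],[0,0,.036],loss="soft_l1",f_scale=.0005).x
    a=np.degrees(np.arctan2(P[:,1]-f[1],P[:,0]-f[0]));print("axis@.062",f.round(5),"ang",np.sort(a).round(1))
cv2.imwrite("pics/A6.png",A)
E
```

```text
Traceback (most recent call last):
IndexError: too many indices for array: array is 1-dimensional, but 2 were indexed
```

```bash
python3 - <<'E'
from h import *
from scipy.optimize import least_squares
im=sum(cv2.imread(f"pics/top{k}.png").astype(np.float32) for k in(5,6))/2
c0=(.5293,-.137);s=.0002
A=rect("top",im,c0,.062,.06,s).mean(2)
cv2.imwrite("pics/A6.png",A)
bgI=cv2.morphologyEx(cv2.GaussianBlur(A,(0,0),2),cv2.MORPH_CLOSE,np.ones((25,25)))
D=np.clip(bgI-A,0,None)
# polar about ring-fit axis
i,j=np.mgrid[:A.shape[0],:A.shape[1]];x=.06-i*s;y=.06-j*s
r=np.hypot(x+.0004,y)
for th in(10,18):
    k=(D>th)&(r>.031)&(r<.042)
    n,l,st,ce=cv2.connectedComponentsWithStats(k.astype(np.uint8));P=[]
    for q in range(1,n):
        if 15<st[q,4]<700:
            m=l==q;w=D[m];P.append(((x[m]*w).sum()/w.sum(),(y[m]*w).sum()/w.sum(),st[q,4]))
    P=np.array(P).reshape(-1,3);print(len(P),sorted(st[1:,4]))
    P=P[abs(np.degrees(np.arctan2(P[:,1],P[:,0])))>6] 
    f=least_squares(lambda p:np.hypot(P[:,0]-p[0],P[:,1]-p[1])-p[2],[0,0,.036],loss="soft_l1",f_scale=.0005)
    f=f.x
    a=np.degrees(np.arctan2(P[:,1]-f[1],P[:,0]-f[0]));print("axis@.062",f.round(5),"ang",np.sort(a).round(1))
E
```

```text
21 [np.int32(31), np.int32(107), np.int32(181), np.int32(419), np.int32(485), np.int32(487), np.int32(517), np.int32(524), np.int32(558), np.int32(559), np.int32(566), np.int32(566), np.int32(568), np.int32(569), np.int32(596), np.int32(603), np.int32(603), np.int32(613), np.int32(619), np.int32(640), np.int32(654), np.int32(724), np.int32(742), np.int32(792)]
axis@.062 [ 0.00176 -0.00019  0.03641] ang [-113.5 -101.3  -90.5  -78.4  -66.2  -55.6  -31.6  -21.   -12.5   13.6
   14.5   24.9   36.1   47.4   59.3   70.8   80.9   93.5  105.1  116.3]
22 [np.int32(2), np.int32(66), np.int32(216), np.int32(253), np.int32(268), np.int32(285), np.int32(293), np.int32(324), np.int32(345), np.int32(345), np.int32(350), np.int32(352), np.int32(356), np.int32(379), np.int32(392), np.int32(400), np.int32(403), np.int32(411), np.int32(435), np.int32(458), np.int32(497), np.int32(504), np.int32(674)]
axis@.062 [ 0.00199 -0.0003   0.03635] ang [-113.8 -101.4  -91.   -78.7  -66.1  -55.9  -44.   -31.6  -21.    -8.6
   13.9   15.    25.1   36.4   47.7   59.6   71.4   81.2   93.8  105.8
  116.6][ WARN:0@0.901] global loadsave.cpp:1063 imwrite_ Unsupported depth image for selected encoder is fallbacked to CV_8U.
```

View pics/A6.png

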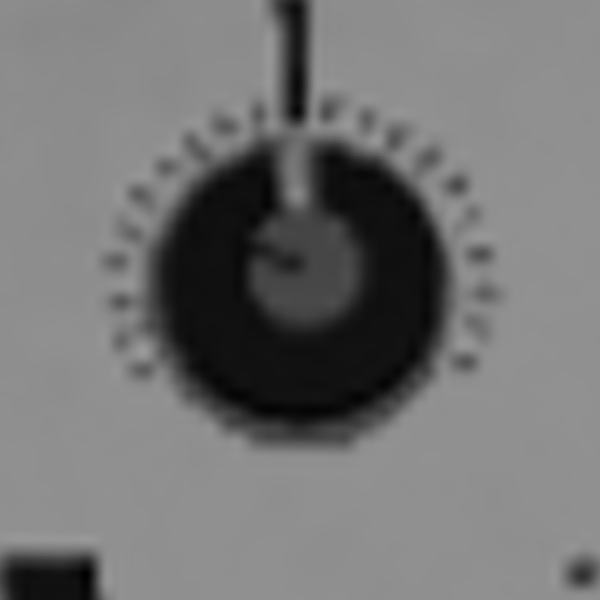

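The ticks give the axis at (0.5312, -0.1373), which agrees with the case centre, and the scale centre and index at about 1.5°. The white line then sits about +0.7° from the index, within measuring error. Last, I check that the two other knobs are unchanged.

```bash
python3 - <<'E'
from h import *
im=[cv2.imread(f"pics/top{k}.png").astype(int) for k in(0,6)]
for n,(u,v,r) in dict(fine=(339,190,4),stirrer=(227,216,6)).items():
    P=[i[v-r:v+r+1,u-r:u+r+1] for i in im]; g=[p.mean(2) for p in P]
    print(n,"corr",np.corrcoef(g[0].ravel(),g[1].ravel())[0,1].round(3),"maxdiff",abs(g[0]-g[1]).max())
c=[cv2.resize(i[200:232,211:243].astype(np.uint8),None,fx=10,fy=10,interpolation=2) for i in im]+[cv2.resize(i[174:206,323:355].astype(np.uint8),None,fx=10,fy=10,interpolation=2) for i in im]
cv2.imwrite("pics/cmp.png",np.vstack([np.hstack(c[:2]),np.hstack(c[2:])])[:600])
E
```

```text
fine corr 0.95 maxdiff 45.00000000000001
stirrer corr 0.999 maxdiff 6.0
```

View pics/cmp.png

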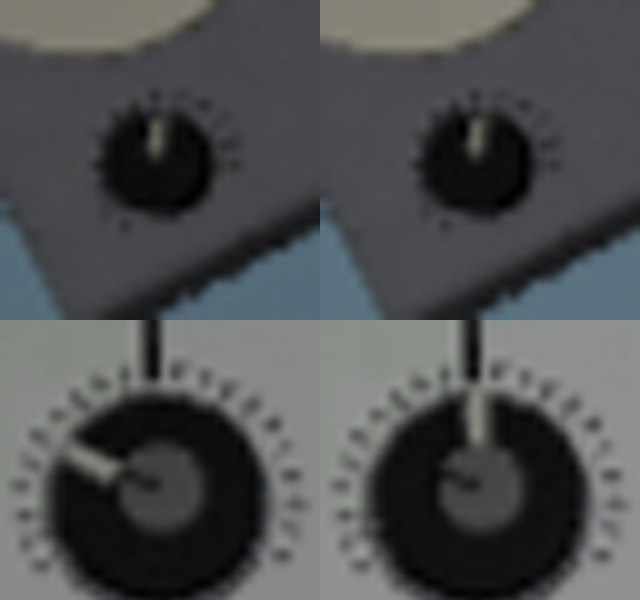

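The stirrer line and the fine knob's line (pointing left and slightly up) are the same before and after, and the white line meets the index. I'm handing in.

```bash
python3 -c "
from workcell import env
print(env.job_done(), env.state()['clock'])"
```

```text
the job is handed in; nothing more can be done
the job is handed in; nothing more can be done
```

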